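# Lock the camera collar and hold the shutter slide open

### The job

Get the microscope camera module ready and take its exposure: first turn the black lock collar under the camera clockwise by its upright pin until its arm lies over the locked mark on the housing, with the shutter slide still in. Then pull the spring-return shutter slide out by its handle until its pointer lines up with the rider clamped on the scale rail, keep it there for at least two seconds, and finish while still holding it at the mark (it springs back if you let go). Leave the collar locked and do not disturb the oil bottle, the slide box and the eyepiece standing around the module.

Things in the scene. Friction and masses are not known exactly. Their poses are not given: they have to be found in the camera images.
- unit: Camera module, fixed to the bench. Base plate 12 mm thick (unit x -170 to 100, y -95 to 95 mm); white housing (x -35 to 100, y -83 to 83, top 92 mm above the bench). Origin on the bench; z up, y left, x from the slide's face (x = -35, roughly towards the robot) to the back. Scale rail along y = -64, x -152 to -34, top at 46 mm.
- collar_axis (a point): Point on the vertical axis of the collar and camera, 109 mm above the bench, unit x 30, y 0 mm. Axes as unit. Around it, by height above the bench: flange radius 39 to 100 mm, collar radius 37.5 from 100 to 118, camera neck radius 22, black camera 42 mm square from 140 to 172, connector to 178.
- locked_mark (a point): Middle of the locked mark: a black bar, 5 x 34 mm, flat on the housing's white top, pointing from the collar to unit +y (unit x 30, y 45 to 79 mm; this point y 62).
- collar (a joint): Angle (rad) of the lock collar, a black knurled ring 75 mm across; grows as it turns clockwise seen from above. Range 0 to 1.5; locked at 1.2, when its arm and pin point along unit +y over the locked mark. Starts between 0 and 0.5, stays where it is left, takes about 2.5 N at the pin to turn.
- pin (a point): Upright round steel pin, 12 mm across, at the end of the collar's steel arm, 62 mm from the collar's axis. Pin top 157 mm above the bench; the arm (10 mm wide) lies at 105 to 113 mm. This point: on the pin's axis, 143 mm above the bench.
- shutter: Shutter slide: aluminium upright handle plate, 12 mm (unit x) by 44 mm (y), 55 to 103 mm above the bench, on a 10 mm rod (60 mm up) into the housing. Origin in the plate, 78 mm up, axes as unit. When in: unit x -85, y 0, with 44 mm free between plate and housing. Slides along unit -x, up to 55 mm, against a spring (5 N, at full travel 12 N); springs back if let go.
- pointer (a point): Tip of the slide's steel pointer, a tongue 3 mm thick along unit x that sticks out from the handle plate to unit -y; same unit x as shutter, unit y -53 mm, 60 mm above the bench. Moves with the slide.
- pull_mark (a point): Mark to pull to: the ridge (3 mm along unit x, 20 mm along y, top 62 mm above the bench) on the small aluminium rider clamped on the scale rail. This point is its end facing the pointer, 60 mm up, unit y -54 mm. It is fixed, at a place that differs from run to run, 22 to 42 mm out from where the pointer rests. Axes as unit.
- oil_bottle: Bystander: small amber bottle, 32 mm across, 65 mm high, standing loose to the left (unit +y) of the module. Origin: centre of its underside.
- slide_box: Bystander: blue box 85 x 60 x 32 mm, loose to the right (unit -y) of the module. Origin: centre of its underside.
- eyepiece: Bystander: black eyepiece, 34 mm across below, 50 mm high, standing loose to the front left of the module. Origin: centre of its underside.

How it is judged:
By the outcome, as a careful person would: the job done as asked, in the order asked, and still so for the second after the job is handed in, while the arm keeps its last pose, push and grip.
It also fails if it takes over 45 s, if anything falls off the work surface, if the arm or the gripper's body presses on something with over 40 N, if the wrist force passes 120 N, or if a joint passes its speed limit or range.

### The arm

A 7-joint arm with a two-finger parallel gripper is mounted at the origin on the work surface. World frame = base frame: x ahead of the robot, y to its left, z up, the work surface at z = 0. Lengths are in m, angles in degrees, forces in N, time in s.
With the tool pointing down it reaches from about 0.425 to 0.875 m from the base axis. Payload 4.7 kg.
Tool frame: the origin (TCP) lies at the centre of the arm's flange, where the gripper is bolted on; the fingertips stand 182 mm ahead of it and the grasp point (between the pads) lies 164 mm ahead of it; z points along the fingers, y is the line along which they close (so a half turn about z gives the same grasp; the last joint's range is limited). The gripper opens to 87 mm and grips with 3 to 60 N. Pads are 19 mm wide; open, the fingers measure 117 mm over their backs; the gripper's body (75 mm by 190 mm) begins 51 mm behind the grasp point.
Start: joints at [74.318, 18.392, -4.016, 83.108, 1.295, 78.541, -3.26], TCP at [0.184, -0.623, 0.405] pointing down, gripper open.
Joint ranges: [-163.93, 163.93], [-17.29, 119.83], [-79.2, 71.16], [3.27, 140.29], [-89.18, 269.18], [5.43, 117.66], [-154.24, 154.24]. Speed limits (degrees/s): [147.25, 147.25, 180, 180, 180, 180, 180].

### API

Orientations are given as [roll, pitch, yaw] about the fixed x, y, z axes, in that order (R = Rz(yaw) Ry(pitch) Rx(roll)).
In Python, from cell import env gives the robot as it stands. The module is installed in compiled form; this text tells all that it offers.
- The arm moves only by the tool step_arm, never from a script. Its argument "steps" is one flat list of numbers, 5 for each row, row after row: the opening, from 0 (shut) to 1 (fully open), then the shift along the tool's x, y, z in mm, then the turn about the tool's z in degrees. In form: [grip, dx, dy, dz, roll, grip, dx, dy, dz, roll, ...]. A call has 1 to 12 rows; each row shifts and turns the commanded pose from where the row before left it, along the tool's axes as they then stand; what a row does not reach is not made up. A row lasts 1/8 s, in which the tool goes at most 62.5 mm and 10.7 degrees, less where a joint would pass 70% of its speed; a pose out of reach is approached as far as the arm can. A call with a gripper value outside its range is refused whole. The fingers move at their own pace and stop on an object; "grip_force" is the grip in N (left out, the last holds). Time passes only in rows, so rows that do not move let the fingers close. It gives the time, the measured TCP pose, the force, the opening and the grip force at its end, in the units of the state.
- env.get_obs(): the state, without advancing time (a new reading comes with each control period).
- env.read_camera(name): name is "scene" or "top"; returns a dict with "image" (480x640x3 uint8, red, green, blue), "camera_matrix" (3x3 intrinsics, pixels), "R" (3x3) and "t" (3): a world point X has camera coordinates R X + t. Camera axes: x right, y down, z forward; pixel columns grow to the right and rows downward; lengths in m; the calibration is good to about 2 mm. A picture is of the moment at which its call begins. There is no depth.
- env.sign_off(): hands the job in; it is judged then, once.
The state is a dict: "time_s": time; "qpos": joint angles; "joint_velocities": joint speeds; "effort": joint torques, N m; "tool_pos": TCP position; "tool_rot": TCP orientation; "force": force on the tool from outside, world axes, zero at the start; "wrist_torque": the same for the moment, N m; "grip_width": finger opening in m; "grasp_force": force on a finger pad.
Only numpy, scipy, OpenCV 4.12 (cv2) and the standard library are available. Lean on these libraries where they do the work, as an engineer would, in place of code of your own. Each camera call takes 0.05 s, during which the arm holds its last target. There are 200 camera calls.

## Working session

There is one attempt and no reset: what is moved stays moved. The work goes in short steps, Python scripts to look and compute and a tool call to move; the robot and the scene stay as the last step left them, time stands still between calls to the robot, and variables do not carry over. Pictures are saved under pics/ and viewed, at most 10 in all, crops included, and the job is handed in when it is done.

Besides the shell and the picture viewer there is one more tool, called as name(argument=value, ...) on one line, values as JSON. step_arm: Moves the arm, as the interface text tells. Its arguments: {"type":"object","properties":{"steps":{"type":"array","items":{"type":"number"}},"grip_force":{"type":"number"}},"required":["steps"]}

```bash
mkdir -p pics
python3 - <<'E'
from cell import env
import cv2,numpy as np
o=env.get_obs();print({k:np.round(v,3) for k,v in o.items()})
for n in("scene","top"):
    c=env.read_camera(n);cv2.imwrite(f"pics/{n}0.png",c["image"][:,:,::-1]);print(n,c["camera_matrix"],c["R"],c["t"])
E
```

```text
{'time_s': np.float64(0.0), 'qpos': array([74.319, 18.439, -4.017, 83.178,  1.296, 78.54 , -3.262]), 'joint_velocities': array([-0.017,  0.042,  0.005, -0.102, -0.039,  0.058, -0.09 ]), 'effort': array([-0.0000e+00, -4.9129e+01, -4.0400e-01, -3.1253e+01, -6.4000e-02,
        4.4000e-02,  0.0000e+00]), 'tool_pos': array([ 0.184, -0.623,  0.404]), 'tool_rot': array([-1.79888e+02,  7.00000e-03,  1.64900e+01]), 'force': array([-0.504, -0.982, -0.226]), 'wrist_torque': array([0.031, 0.06 , 0.017]), 'grasp_force': np.float64(0.0), 'grip_width': np.float64(0.087)}
scene [[592.45833017   0.         323.42943915]
 [  0.         592.45833017 238.03709066]
 [  0.           0.           1.        ]] [[ 0.4429462   0.89642823 -0.01466613]
 [ 0.4880882  -0.25483307 -0.83476345]
 [-0.75204294  0.36259693 -0.55041338]] [-0.30803577 -0.18357939  1.32790819]
top [[494.14887375   0.         318.05083424]
 [  0.         494.14887375 241.17687881]
 [  0.           0.           1.        ]] [[-0.02151698 -0.99961483  0.01752724]
 [-0.98147839  0.01778206 -0.19074584]
 [ 0.1903607  -0.02130689 -0.98148297]] [0.04224628 0.60756441 0.88381392]
```

View pics/top0.png

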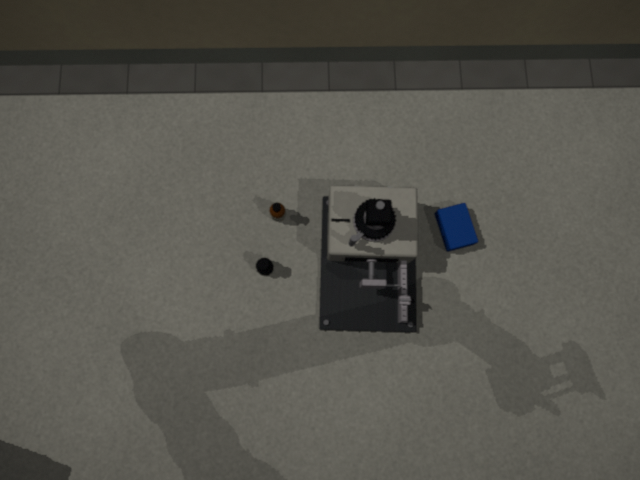

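View pics/scene0.png

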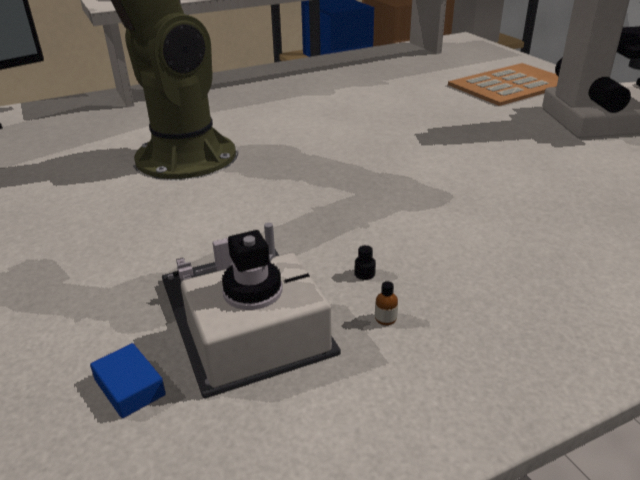

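The top view shows the unit with housing at about (330–417, 187–258), collar at (376,218), pin near (352,243), handle near (372,283) and rider near (404,300). I'll zoom in next.

Run:
```python
import cv2,numpy as np
a=cv2.imread("pics/top0.png")[180:338,312:428];a=cv2.resize(a,None,fx=3.75,fy=3.75,interpolation=cv2.INTER_CUBIC)
b=cv2.imread("pics/scene0.png")[220:400,155:345];b=cv2.resize(b,(350,332),interpolation=cv2.INTER_CUBIC)
c=np.zeros((600,800,3),np.uint8);c[:a.shape[0],:a.shape[1]]=a;c[:332,440:790]=b
cv2.imwrite("pics/z0.png",cv2.convertScaleAbs(c,alpha=1.3))
```

```text
(no output)
```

View pics/z0.png

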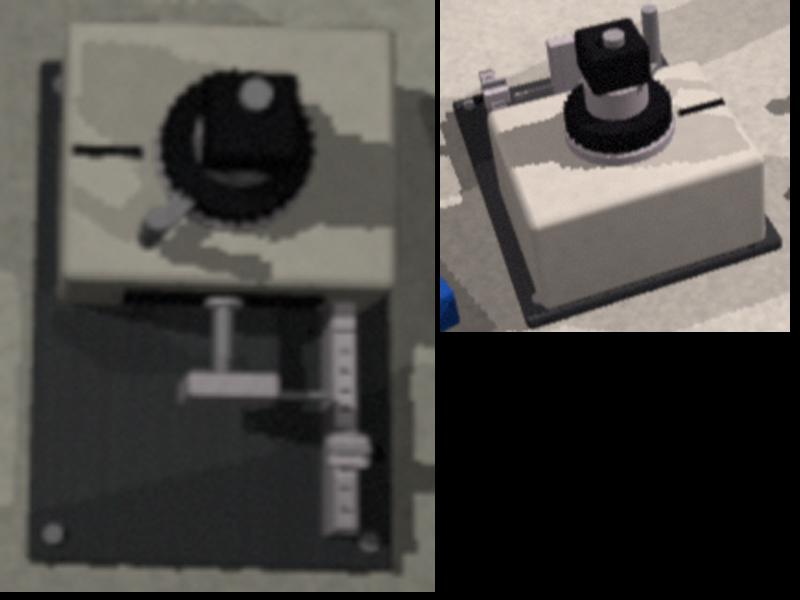

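The zoom shows the pin top around zoom (156,222), the handle top centre at (233,382), the rider ridge around (348,450) and the mark from (73,150) to (142,152).

```bash
cat > h.py <<'E'
import numpy as np
from scipy.optimize import least_squares
K={"top":(np.array([[494.149,0,318.05],[0,494.149,241.177],[0,0,1]]),np.array([[-0.02151698,-0.99961483,0.01752724],[-0.98147839,0.01778206,-0.19074584],[0.1903607,-0.02130689,-0.98148297]]),np.array([0.04224628,0.60756441,0.88381392])),
"scene":(np.array([[592.458,0,323.43],[0,592.458,238.037],[0,0,1]]),np.array([[0.4429462,0.89642823,-0.01466613],[0.4880882,-0.25483307,-0.83476345],[-0.75204294,0.36259693,-0.55041338]]),np.array([-0.30803577,-0.18357939,1.32790819]))}
def ray(cam,px,z):
    k,R,t=K[cam];d=R.T@np.linalg.solve(k,[*px,1]);c=-R.T@t
    return c+d*(z-c[2])/d[2]
def proj(cam,X):
    k,R,t=K[cam];p=k@(R@np.asarray(X)+t);return p[:2]/p[2]
def rot(a): return np.array([[np.cos(a),-np.sin(a)],[np.sin(a),np.cos(a)]])
E
python3 - <<'E'
from h import *
T=lambda u,v:(312+u/3.75-.37,180+v/3.75-.37)
S=lambda u,v:(155+(u-440)*190/350-.25,220+v*180/332-.25)
f=[("top",T(28,560),12,-170,95),("top",T(391,572),12,-170,-95),("top",T(40,62),12,100,95),("top",T(68,22),92,100,83),("top",T(391,32),92,100,-83),
("top",T(73,150),92,30,79),("top",T(142,152),92,30,45),("top",T(233,383),103,-85,0),("scene",S(678,112),92,30,45),("scene",S(722,101),92,30,79)]
W=np.array([ray(c,p,z/1e3)[:2] for c,p,z,_,_ in f]);U=np.array([[x,y] for *_,x,y in f])/1e3
r=least_squares(lambda q:((U@rot(q[2]).T+q[:2]-W)*1e3).ravel(),[.5,0,0],loss="soft_l1",f_scale=2)
q=r.x;print("pose",q,np.degrees(q[2]));print(np.round(r.fun.reshape(-1,2),1))
tou=lambda w:(rot(q[2]).T@(w[:2]-q[:2]))*1e3
for n,c,p,z in [("pintop","top",T(157,222),157),("pintopS","scene",S(650,9),157),("ridge","top",T(348,450),62),("ridgefar","top",T(348,436),62),("ridgenear","top",T(348,463),62),("ridgeS","scene",S(487,75),62),("pointer","top",T(330,401),61.5),("handle back","top",T(233,374),103),("handle front","top",T(233,392),103)]:
    w=ray(c,p,z/1e3);u=tou(w);print(n,np.round(w,4),np.round(u,1),"ang",np.round(np.degrees(np.arctan2(u[1],u[0]-30)),1))
for b,p in (("bottle",(278,210)),("eyep",(265,266)),("box",(457,227))): w=ray("top",p,.03);print(b,w,tou(w))
E
```

```text
pose [ 0.60660369 -0.07105516 -0.04744935] -2.71864728782336
[[-2.9  1. ]
 [-1.8 -1.2]
 [ 0.5  0.6]
 [ 2.6  0.5]
 [ 2.6 -3.3]
 [-1.6  0.6]
 [-1.6  0.7]
 [-2.1 -0.1]
 [ 3.6 -0.2]
 [ 2.6 -0.1]]
pintop [ 0.5921 -0.0282  0.157 ] [-16.5  42.1] ang 137.9
pintopS [ 0.5936 -0.028   0.157 ] [-15.   42.4] ang 136.7
ridge [ 0.4938 -0.1281  0.062 ] [-110.   -62.3] ang -156.0
ridgefar [ 0.5007 -0.1285  0.062 ] [-103.   -62.4] ang -154.9
ridgenear [ 0.4874 -0.1278  0.062 ] [-116.4  -62.3] ang -156.9
ridgeS [ 0.4818 -0.1316  0.062 ] [-121.8  -66.4] ang -156.4
pointer [ 0.5184 -0.1205  0.0615] [-85.8 -53.6] ang -155.2
handle back [ 0.5281 -0.0671  0.103 ] [-78.6   0.2] ang 179.9
handle front [ 0.5195 -0.0667  0.103 ] [-87.2   0.2] ang 179.9
bottle [0.67822473 0.10774343 0.03      ] [ 63.05973528 181.99444019]
eyep [0.56651846 0.13362766 0.03      ] [-49.74854028 202.55114371]
box [ 0.63740141 -0.2468762   0.03      ] [  39.10252282 -174.1623695 ]
```

step_arm(steps=[0.6,46.7,-37.9,0,0,0.6,46.7,-37.9,0,0,0.6,46.7,-37.9,0,0,0.6,46.7,-37.9,0,0,0.6,46.7,-37.9,0,0,0.6,46.7,-37.9,0,0,0.6,46.7,-37.9,0,0,0.6,46.7,-37.9,0,0,0.6,46.7,-37.9,0,0,0.6,46.7,-37.9,0,0,0.6,46.7,-37.9,0,0,0.6,46.7,-37.9,0,0])

```text
time_s: 1.6
tool_pos: [0.5934, -0.0267, 0.4045]
tool_rot: [180.0, 0.0, 16.5]
force: [1.0, -0.9, 0.2]
grip_width: 0.0523
grasp_force: 0.0
```

step_arm(steps=[0.6,0,0,0,-9.83,0.6,0,0,0,-9.83,0.6,0,0,0,-9.83,0.6,0,0,0,-9.83,0.6,0,0,0,-9.83,0.6,0,0,0,-9.83,0.6,0,0,0,-9.83,0.6,0,0,0,-9.83,0.6,0,0,0,-9.83,0.6,0,0,0,-9.83,0.6,0,0,0,-9.83,0.6,0,0,0,-9.83])

```text
time_s: 3.1
tool_pos: [0.5926, -0.0282, 0.4043]
tool_rot: [-180.0, -0.0, 134.8]
force: [0.2, 0.4, -0.2]
grip_width: 0.0521
grasp_force: 0.0
```

Run:
```python
from cell import env
import cv2,numpy as np
o=env.get_obs();print(np.round(o["tool_pos"],4),np.round(o["tool_rot"],2),np.round(o["qpos"],1))
a=env.read_camera("top")["image"][160:310,300:440,::-1];b=env.read_camera("scene")["image"][140:340,160:360,::-1]
cv2.imwrite("pics/z1.png",np.hstack([cv2.resize(a,(400,428),interpolation=2),cv2.resize(b,(400,428),interpolation=2)]))
```

```text
[ 0.5926 -0.0282  0.4043] [-1.7996e+02 -3.0000e-02  1.3477e+02] [ 42.9  18.3 -52.2  90.2  14.6  78.8  34. ]
```

View pics/z1.png

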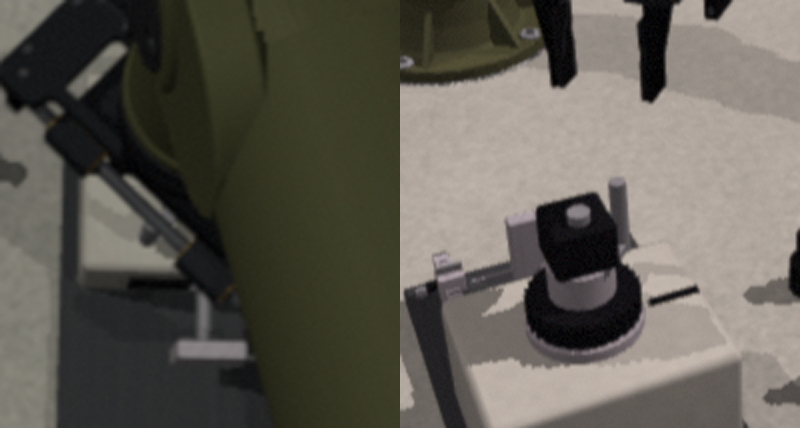

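The pin (right view, 618,185) sits under the midpoint between the fingertips. I'll descend and close on it.

step_arm(steps=[0.6,0,0,20,0,0.6,0,0,20,0,0.6,0,0,20,0,0.6,0,0,20,0,0.6,0,0,18,0,0,0,0,0,0,0,0,0,0,0,0,0,0,0,0,0,0,0,0,0,0,0,0,0,0,0,0,0,0,0], grip_force=20)

```text
time_s: 4.58
tool_pos: [0.593, -0.028, 0.3071]
tool_rot: [180.0, 0.0, 134.5]
force: [0.6, -0.3, 1.0]
grip_width: 0.0112
grasp_force: 20.0
```

step_arm(steps=[0,-0.15,4.26,0,3.93,0,-0.15,4.26,0,3.93,0,-0.15,4.26,0,3.93,0,-0.15,4.26,0,3.93,0,-0.15,4.26,0,3.93,0,-0.15,4.26,0,3.93,0,-0.15,4.26,0,3.93,0,-0.15,4.26,0,3.93,0,-0.15,4.26,0,3.93,0,-0.15,4.26,0,3.93,0,-0.15,4.26,0,3.93,0,-0.15,4.26,0,3.93])

```text
time_s: 6.08
tool_pos: [0.639, -0.0096, 0.3071]
tool_rot: [-179.9, -0.0, 87.2]
force: [-2.0, 2.2, 2.4]
grip_width: 0.0113
grasp_force: 20.0
```

step_arm(steps=[0,0,0,0,0,0,0,0,0,0])

```text
time_s: 6.32
tool_pos: [0.6393, -0.0096, 0.3071]
tool_rot: [180.0, -0.1, 87.4]
force: [-0.5, 2.6, 3.1]
grip_width: 0.0114
grasp_force: 20.0
```

Run:
```python
from cell import env
import cv2,numpy as np
from h import *
o=env.get_obs();w=o["tool_pos"];q=np.array([.6066,-.07106]);u=rot(-.04745).dot(np.zeros(2));u=rot(-.04745).T@(w[:2]-q);print(u,w,o["force"],o["tool_rot"])
a=env.read_camera("top")["image"][180:280,310:440,::-1];b=env.read_camera("scene")["image"][190:310,190:330,::-1]
cv2.imwrite("pics/z2.png",np.vstack([cv2.resize(a,(400,300),interpolation=2),cv2.resize(b,(400,300),interpolation=2)]))
```

```text
[0.02970087 0.06289568] [ 0.63925072 -0.00964389  0.30711129] [-0.52248111  2.55130631  3.05268505] [ 1.79963978e+02 -5.43625693e-02  8.73957542e+01]
```

View pics/z2.png

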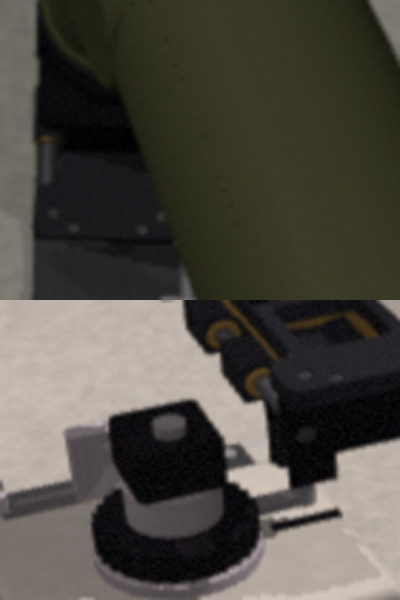

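The scene view shows the collar arm pointing at the start of the mark (275,522), with the pin hidden by the finger. I'll release, rise and look again.

step_arm(steps=[0.5,0,0,0,0,0.5,0,0,0,0,0.5,0,0,0,0,0.5,0,0,-10,0,0.5,0,0,-30,0,0.5,0,0,-30,0,0.5,0,0,-30,0,1,-15.6,-28.5,0,0,1,-15.6,-28.5,0,0,1,-15.6,-28.5,0,0,1,-15.6,-28.5,0,0])

```text
time_s: 7.8
tool_pos: [0.5215, -0.0677, 0.4074]
tool_rot: [180.0, 0.0, 87.3]
force: [0.0, -0.2, 0.6]
grip_width: 0.0755
grasp_force: 0.0
```

step_arm(steps=[1,0,0,0,-10,1,0,0,0,-10,1,0,0,0,-10,1,0,0,0,-10,1,0,0,0,-10,1,0,0,0,-10,1,0,0,0,-10,1,0,0,0,-10,1,0,0,0,-10,1,0,0,0,0])

```text
time_s: 9.05
tool_pos: [0.5224, -0.0672, 0.4074]
tool_rot: [-180.0, 0.0, 177.2]
force: [-0.1, 0.7, 0.4]
grip_width: 0.087
grasp_force: 0.0
```

Run:
```python
from cell import env
import cv2,numpy as np
o=env.get_obs();print(np.round(o["tool_pos"],4),o["tool_rot"],np.round(o["qpos"],1))
a=env.read_camera("top")["image"];b=env.read_camera("scene")["image"]
cv2.imwrite("pics/s3.png",b[:,:,::-1]);cv2.imwrite("pics/t3.png",a[:,:,::-1])
a=a[180:340,300:440,::-1];b=b[215:335,160:320,::-1]
cv2.imwrite("pics/z3.png",np.hstack([cv2.resize(b,(800,600),interpolation=2)]))
```

```text
[ 0.5224 -0.0672  0.4074] [-1.79970089e+02  4.12815954e-02  1.77194838e+02] [ 49.4   6.7 -47.9  99.    5.1  76.5  87.7]
```

View pics/z3.png

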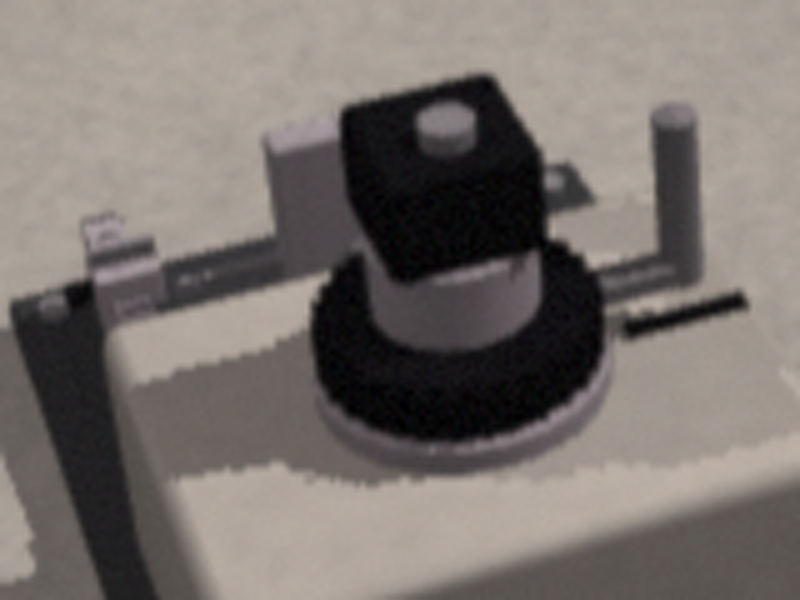

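The pin top is at zoom (675,112), the arm end around (690,275), and the mark runs from (628,328) to (745,299). I'll compare them in world coordinates.

Run:
```python
from h import *
S=lambda u,v:(160+u/5-.4,215+v/5-.4)
q=np.array([.6066,-.07106]);tou=lambda w:rot(-.04745).T@(w[:2]-q)*1e3
P={}
for n,u,v,z in [("pintop",675,114,157),("pinfoot",680,278,112),("m1",628,330,92),("m2",746,299,92),("connTop",447,119,178),("camL",342,108,172),("camR",494,76,172),("camF",547,150,172),("ridge",104,222,62),("ridgeL",80,224,62),("ridgeR",122,216,62)]:
    P[n]=tou(ray("scene",S(u,v),z/1e3));print(n,np.round(P[n],1))
```

```text
pintop [28.2 62.4]
pinfoot [37.  58.4]
m1 [27.3 46.4]
m2 [27.8 80.2]
connTop [37.1  0.5]
camL [ 12.4 -19.5]
camR [14.2 19.5]
camF [51.5 20.7]
ridge [-125.3  -65.5]
ridgeL [-127.3  -72.3]
ridgeR [-126.2  -59.9]
```

Run:
```python
import cv2,numpy as np
a=cv2.imread("pics/top0.png")[270:330,378:418];b=cv2.imread("pics/s3.png")[250:290,165:225]
c=np.hstack([cv2.resize(a,(400,600),interpolation=cv2.INTER_NEAREST),cv2.resize(np.vstack([b,b*0])[:60],(400,400),interpolation=cv2.INTER_NEAREST) if 0 else np.vstack([cv2.resize(b,(400,267),interpolation=cv2.INTER_NEAREST),np.zeros((333,400,3),np.uint8)])])
cv2.imwrite("pics/z4.png",cv2.convertScaleAbs(c,alpha=1.3))
```

```text
(no output)
```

View pics/z4.png

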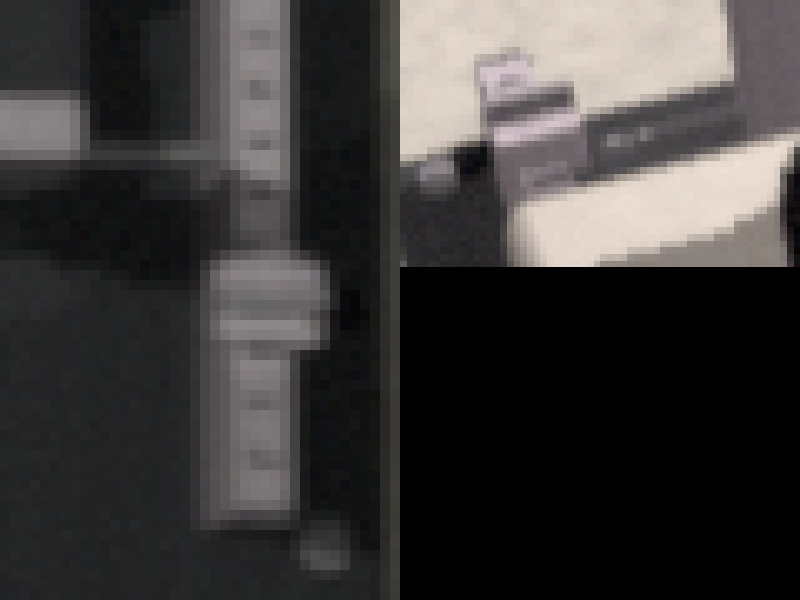

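The rider spans top rows 296–304, with its ridge at about row 298.5 and the ridge's shadowed face at about row 300. The narrow light piece in the scene view is only the rail's end, so my earlier scene reading of the ridge was wrong. The ridge is therefore about 25 mm beyond the pointer. I'll grip the handle across its width and pull by that amount.

step_arm(steps=[1,0,0,35,0,1,0,0,35,0,1,0,0,30,0,1,0,0,25,0,1,0,0,20,0,1,0,0,11,0,0,0,0,0,0,0,0,0,0,0,0,0,0,0,0,0,0,0,0,0,0,0,0,0,0], grip_force=55)

```text
time_s: 10.52
tool_pos: [0.5225, -0.0671, 0.251]
tool_rot: [180.0, 0.0, 177.3]
force: [-0.0, 10.3, 0.5]
grip_width: 0.045
grasp_force: 6.3
```

Run:
```python
from h import *
import cv2
q=np.array([.6066,-.07106]);tou=lambda w:rot(-.04745).T@(w[:2]-q)*1e3
for n,c,p,z in [("ptr","top",(395,285.2),61.5),("ridge t front","top",(404,299),62),("ridge back edge S","scene",(184.8,262.7),62),("plate top R back","scene",(228,239),103)]: print(n,tou(ray(c,p,z/1e3)))
g=cv2.cvtColor(cv2.imread("pics/top0.png"),6);print(g[294:308,400:410].mean(1),g[280:292,388:398].mean(1))
```

```text
ptr [-83.47899651 -44.92940132]
ridge t front [-108.80488325  -61.54097382]
ridge back edge S [-113.11162025  -61.54828898]
plate top R back [-85.97052197   1.20439361]
[42.4 62.7 87.4 98.9 91.3 85.1 77.  79.9 99.8 95.  72.1 64.  73.3 70.7] [22.1 22.2 21.3 25.7 41.4 52.8 36.2 24.  23.6 20.4 15.  14.4]
```

step_arm(steps=[0,0,0,0,0,0,0,0,0,0,0,0,0,0,0,0,4,0,0,0,0,4,0,0,0,0,4,0,0,0,0,4,0,0,0,0,4,0,0,0,0,4,0,0,0,0,1,0,0,0,0,0,0,0,0])

```text
time_s: 11.9
tool_pos: [0.4989, -0.0655, 0.251]
tool_rot: [179.9, 0.3, 177.3]
force: [8.0, 4.5, -5.0]
grip_width: 0.0434
grasp_force: 55.0
```

Run:
```python
from cell import env
import cv2,numpy as np
a=env.read_camera("top")["image"][:,:,::-1];b=env.read_camera("scene")["image"][:,:,::-1]
cv2.imwrite("pics/s5.png",b);cv2.imwrite("pics/t5.png",a)
cv2.imwrite("pics/z5.png",cv2.convertScaleAbs(np.hstack([cv2.resize(a[260:335,368:420],(400,577),interpolation=2),np.vstack([cv2.resize(b[245:290,165:225],(400,300),interpolation=2),cv2.resize(b[210:290,160:267],(400,277),interpolation=2)])]),alpha=1.3))
```

```text
(no output)
```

View pics/z5.png

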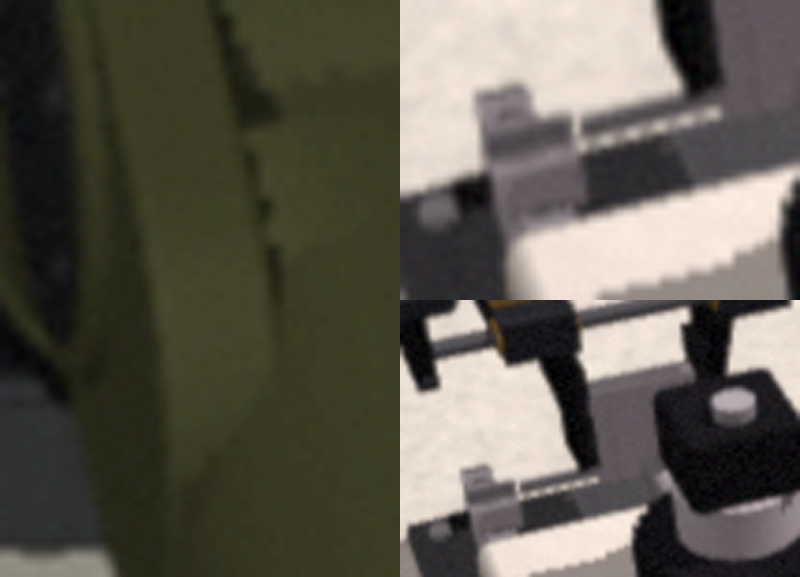

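The top view is blocked by the arm. In the scene view the pointer line (582,125)→(720,95) ends close to the ridge's right end (572,117). I'll compare the edges using vertical pixel profiles.

Run:
```python
from h import *
import cv2
g=cv2.cvtColor(cv2.imread("pics/s5.png"),6)
print("     ",list(range(178,206,2)))
for r in range(256,275): print(r,g[r,178:206:2])
q=np.array([.6066,-.07106])
def W(x,y,z): w=rot(-.04745)@np.array([x,y])/1e3+q; return proj("scene",[*w,z/1e3])
for x in(-106,-110,-114):
  print(x,[np.round(W(x,y,z),1) for y,z in((-74,62),(-54,62),(-53,61.5),(-53,58.5),(-30,61.5))])
```

```text
[178, 180, 182, 184, 186, 188, 190, 192, 194, 196, 198, 200, 202, 204]
256 [176 167 164 169 174 174 169 170 171 174 174 170 168 166]
257 [171 149 133 163 171 173 174 173 173 174 174 170 169 168]
258 [134 108  94 145 172 174 176 176 177 176 173 170 167 159]
259 [ 91  89  99 124 173 174 176 175 174 171 169 158 141 124]
260 [102  98  98 122 172 171 171 170 168 159 143 122  95  77]
261 [100  87  85 109 165 152 154 156 142 123  94  75  65  60]
262 [ 99  74  82  94 133 110 116 124  95  78  68  60  62  80]
263 [ 97  87  87  79  81  70  87  90  65  64  63  82  95 127]
264 [ 90  82  74  65  62  56  83  79  62  79  95 125 109 122]
265 [ 74  65  60  56  58  58  79 101  95 123 108 119  77  58]
266 [ 64  58  57  58  68  71  85 132 107 118  75  57  42  46]
267 [ 63  59  62  68  79  92  94 120  78  52  40  35  34  46]
268 [ 77  71  75  84  92 100  94  61  40  33  33  35  34  38]
269 [92 89 92 92 97 91 81 51 33 30 33 34 31 34]
270 [ 84 102  97  90  81  74  73  53  36  34  33  35  33  35]
271 [59 92 85 76 75 70 70 59 32 31 33 35 36 35]
272 [40 84 71 72 71 74 72 62 37 34 34 34 37 33]
273 [35 84 72 71 71 71 73 64 35 34 36 36 34 40]
274 [31 80 73 72 72 71 68 65 36 33 35 41 57 85]
-106 [array([177.4, 267.4]), array([190.9, 264. ]), array([191.6, 264.1]), array([191.9, 265.8]), array([206.9, 260.3])]
-110 [array([176.9, 265.9]), array([190.3, 262.6]), array([191. , 262.7]), array([191.3, 264.3]), array([206.2, 258.9])]
-114 [array([176.3, 264.4]), array([189.7, 261.1]), array([190.4, 261.2]), array([190.7, 262.9]), array([205.6, 257.5])]
```

step_arm(steps=[0,1.3,0,0,0,0,1.3,0,0,0,0,0,0,0,0,0,0,0,0,0])

```text
time_s: 12.5
tool_pos: [0.4965, -0.0654, 0.251]
tool_rot: [179.9, 0.4, 177.3]
force: [7.7, 4.6, -5.7]
grip_width: 0.0432
grasp_force: 55.0
```

Run:
```python
from cell import env
import cv2,numpy as np
g=np.mean([cv2.cvtColor(env.read_camera("scene")["image"],cv2.COLOR_RGB2GRAY).astype(float) for _ in range(6)],0)
np.save("g.npy",g)
def edge(c):
    col=g[250:266,c];i=np.argmin(np.diff(col));hi=col[:i].mean() if i else 0
    j=np.where(col<120)[0][0];return 250+j-1+(col[j-1]-120)/(col[j-1]-col[j])
P=[(c,edge(c)) for c in range(185,207)];print(np.round(P,2).tolist())
p=np.array([x for x in P if 193<=x[0]<=203]);f=np.polyfit(p[:,0],p[:,1],1);print(f,[(c,round(e-np.polyval(f,c),2)) for c,e in P])
for r in range(258,272): print(r,g[r,178:206:2].astype(int))
print(env.get_obs()["tool_pos"],env.get_obs()["force"])
```

```text
[[185.0, 261.77], [186.0, 262.25], [187.0, 262.06], [188.0, 261.77], [189.0, 261.69], [190.0, 261.74], [191.0, 261.9], [192.0, 261.09], [193.0, 260.77], [194.0, 260.65], [195.0, 260.34], [196.0, 260.09], [197.0, 259.78], [198.0, 259.65], [199.0, 259.32], [200.0, 259.06], [201.0, 258.77], [202.0, 258.64], [203.0, 258.3], [204.0, 226.65], [205.0, 247.67], [206.0, 247.98]]
[-2.51245991e-01  3.09326709e+02] [(185, np.float64(-1.07)), (186, np.float64(-0.35)), (187, np.float64(-0.28)), (188, np.float64(-0.32)), (189, np.float64(-0.15)), (190, np.float64(0.15)), (191, np.float64(0.56)), (192, np.float64(0.0)), (193, np.float64(-0.07)), (194, np.float64(0.07)), (195, np.float64(0.01)), (196, np.float64(0.01)), (197, np.float64(-0.05)), (198, np.float64(0.07)), (199, np.float64(-0.0)), (200, np.float64(-0.02)), (201, np.float64(-0.06)), (202, np.float64(0.06)), (203, np.float64(-0.02)), (204, np.float64(-31.43)), (205, np.float64(-10.15)), (206, np.float64(-9.59))]
258 [135 108  92 143 170 173 176 176 176 173 170 157 148 121]
259 [ 91  89  97 125 171 174 175 174 172 160 149 122 104  76]
260 [ 99  98  97 121 171 170 170 159 149 124 104  77  67  60]
261 [101  86  84 109 165 152 150 123 104  77  67  60  63  82]
262 [ 99  75  82  95 133 110 109  82  67  59  62  82 103 136]
263 [ 97  84  87  81  80  71  76  68  62  81 102 137 146 162]
264 [ 89  80  73  64  60  57  75  88 100 133 144 162 140 127]
265 [ 75  64  61  57  58  58  78 135 144 158 137 124  83  56]
266 [ 64  57  57  58  67  70  84 157 138 123  80  54  40  35]
267 [ 63  58  62  69  80  90  95 123  82  53  39  34  34  35]
268 [ 75  70  80  82  92 100  94  60  41  33  34  35  34  35]
269 [ 92  96 127  98  95  90  81  48  34  33  34  33  34  35]
270 [ 89 135 149  95  82  75  73  52  34  34  34  34  35  34]
271 [ 67 136 121  76  73  70  71  58  34  32  33  32  34  34]
[ 0.49646513 -0.06542863  0.25101207] [ 7.81909584  4.02106648 -5.2917653 ]
```

step_arm(steps=[0,0.7,0,0,0,0,0,0,0,0,0,0,0,0,0,0,0,0,0,0,0,0,0,0,0,0,0,0,0,0,0,0,0,0,0,0,0,0,0,0,0,0,0,0,0,0,0,0,0,0,0,0,0,0,0,0,0,0,0,0])

```text
time_s: 14.3
tool_pos: [0.4958, -0.0654, 0.251]
tool_rot: [179.9, 0.4, 177.3]
force: [8.6, 4.3, -5.3]
grip_width: 0.0437
grasp_force: 55.0
```

step_arm(steps=[0,0,0,0,0,0,0,0,0,0,0,0,0,0,0,0,0,0,0,0,0,0,0,0,0,0,0,0,0,0,0,0,0,0,0,0,0,0,0,0,0,0,0,0,0,0,0,0,0,0,0,0,0,0,0,0,0,0,0,0])

```text
time_s: 15.8
tool_pos: [0.4958, -0.0654, 0.251]
tool_rot: [179.9, 0.4, 177.3]
force: [8.1, 4.5, -5.3]
grip_width: 0.0437
grasp_force: 55.0
```

Run:
```python
from cell import env
import cv2,numpy as np
b=env.read_camera("scene")["image"][:,:,::-1]
o=env.get_obs();print(o["tool_pos"],o["time_s"])
g=cv2.cvtColor(b,6).astype(float)
for c in (187,188,195,197,199,201):
    col=g[250:266,c];j=np.where(col<120)[0][0];print(c,250+j-1+(col[j-1]-120)/(col[j-1]-col[j])+.25*(c-187))
cv2.imwrite("pics/z6.png",cv2.resize(b[200:350,120:320],(800,600),interpolation=2))
```

```text
[ 0.49582066 -0.06537355  0.25099908] 15.85
187 262.06666666666666
188 261.9817073170732
195 262.10869565217394
197 262.1666666666667
199 262.1041666666667
201 262.14285714285717
```

View pics/z6.png

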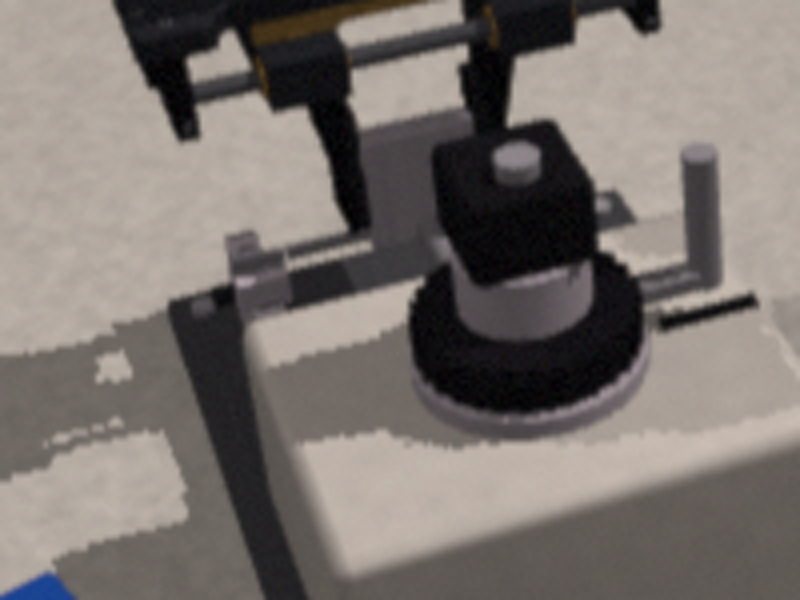

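The pointer line (290,248)–(370,235) now meets the rider's ridge to within 0.1 px. The collar is still locked over the mark, with the pin at (700,155), and the slide has been held steady for more than 2 s.

```bash
python3 -c "
from cell import env
print(env.sign_off())"
```

```text
the job is handed in; nothing more can be done
None
```

I locked the collar over its mark (within about 1 mm at the pin), then pulled the shutter to the rider (within about 1 mm), held it there for about 3 s, and handed in still gripping it; the bystanders were not touched.

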